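# Set out a crown case for the dental scanner

### The arm

A 7-joint arm with a two-finger parallel gripper is mounted at the origin on the work surface. World frame = base frame: x ahead of the robot, y to its left, z up, the work surface at z = 0. Lengths are in m, angles in rad, forces in N, time in s.
With the tool pointing down it reaches from about 0.425 to 0.825 m from the base axis. Payload 3.6 kg.
Tool frame: the origin (TCP) lies where the fingers leave the gripper's body, on its centre line; the fingertips stand 73 mm ahead of it and the grasp point (between the pads) lies 54 mm ahead of it; x points along the fingers, y is the direction in which the jaws open and shut, and the axes are right-handed (so a half turn about x gives the same grasp; the last joint's range is limited). The gripper opens to 85 mm and grips with 20 to 120 N. Pads are 22 mm wide; open, the fingers measure 114 mm over their backs; the gripper's body (76 mm by 85 mm) begins 54 mm behind the grasp point. The pads swing forward as they close: fully open they stand 13 mm farther back than shut.
Start: joints at [-1.361, 0.615, -0.013, 1.423, 0.008, 1.103, -0.04], TCP at [0.152, 0.632, 0.304] pointing down, gripper open.
Joint ranges: [-3.12, 3.12], [-0.3, 2.06], [-1.34, 1.32], [0.26, 2.42], [-1.36, 4.5], [0.01, 1.98], [-2.84, 2.84]. Speed limits (rad/s): [2.79, 2.79, 3.14, 3.14, 3.14, 3.14, 3.14].

### API

Orientations are given as a unit quaternion [x, y, z, w].
In Python, from station import arm, snapshot, camera_info, ticket gives the robot as it stands. Calls block until the motion is done:
- arm.movep(position, orientation): joint-space move of the TCP to a pose.
- arm.line_to(position, velocity=0.15, ori=None): straight line of the TCP; ori=None keeps the orientation; velocity is the mean speed in m/s.
- arm.move_j(angles): joint-space move.
- arm.move_gripper(opening, effort=None): opening from 0.0 (shut) to 1.0 (fully open); effort is the grip in N (None keeps the last); returns when the fingers have stopped.
- arm.pause(seconds).
- arm.ik(position, orientation): joint angles nearest the present ones, or None.
- snapshot(name): name is "scene" or "top" or "wrist"; returns the picture (400x640x3 uint8, blue, green, red); there is no depth.
- camera_info(name): a dict with "fx", "fy", "cx", "cy" (pixels), "dist_coeffs" ([k1, k2, p1, p2, k3] as OpenCV has them; the pictures are not rectified), "R" (3x3) and "t" (3): a world point X has camera coordinates R X + t; the wrist camera has in their place "T_tool_cam" (4x4, takes a point from camera to tool coordinates, whose origin is the TCP and whose axes are the tool frame's). Camera axes: x right, y down, z forward; pixel columns grow to the right and rows downward; lengths in m; the calibration is good to about 2 mm. A picture is of the moment at which its call begins: read the wrist's pose just before it. camera_info takes no time and is no camera call.
A pose or a line that the arm cannot do raises arm.MotionError and nothing moves.
- ticket.finish_job(): hands the job in, once; it reports no verdict.
Readings, each from a call of its own:
- arm.read_time(): time.
- arm.read_joint_positions(): joint angles.
- arm.read_dq(): joint speeds.
- arm.read_effort(): joint torques, N m.
- arm.read_tool_pos(): TCP position.
- arm.read_eef_rot(): TCP orientation.
- arm.read_ft_force(): force on the tool from outside, world axes, zero at the start.
- arm.read_wrist_torque(): the same for the moment, N m.
- arm.read_opening(): opening from 0.0 (shut) to 1.0 (fully open).
Only numpy, scipy, OpenCV 4.12 (cv2) and the standard library are available. Lean on these libraries where they do the work, as an engineer would, in place of code of your own. Each camera call takes 0.05 s, during which the arm holds its last target. There are 200 camera calls.

### The job

Set this crown case out for the bite scan: on the middle of the round black scan plate put the blue lower model, teeth up and front teeth towards the white arrow, on it the pink bite wafer, and on that the ivory upper model, teeth down as it lies, so that the three horseshoes lie squarely over one another, front over front. Stand the two dies on the white spots of the aluminium die plate, the molar die (green holder) on the left spot and the premolar die (red holder) on the right, as seen from the robot; leave the mouse, the spray can and the black control puck where they are.

Things in the scene. Friction and masses are not known exactly. Their poses are not given: they have to be found in the camera images.
- lower_model: Loose pale blue full-arch lower model, teeth up, 56 x 56 x 24 mm, 120 g. Seen from above U-shaped: front half round, back square. Origin: underside, on the midline below the front teeth, 8 mm behind the round front edge; +x to the back (square end at x = 48 mm), z up; middle at x = 20 mm. 56 mm wide base slab z 0-12 mm, straight sides from x = 20 to 48 mm (grip across them); tooth tops z = 24 mm.
- upper_model: Loose ivory full-arch upper model lying teeth down, flat base on top, 56 x 56 x 24 mm, 120 g. Front half round, back square. Origin: tooth-tip plane (underside), on the midline at the front teeth, 8 mm behind the round front edge; +x to the back (square end at x = 48 mm), z up; middle at x = 20 mm. Base slab z 12-24 mm, straight sides 56 mm apart from x = 20 to 48 mm (grip across them).
- bite_wafer: Loose bite wafer: hard pink resin horseshoe, 50 x 56 mm outside, band 12 mm wide, 7 mm thick, 20 g, lying flat. Origin: underside, midline, in the front of the band, 8 mm behind the round front edge; +x to the open back (ends at x = 42 mm), z up. Straight limbs x = 20 to 42 mm: grip across their outsides, 56 mm. Rightly stacked, the origins and x axes of wafer and both models agree.
- molar_die: Loose molar die: thick ivory tooth stump (14-16 mm across) in a round green holder 30 mm in diameter, 18 mm high; 34 mm high in all, 40 g. Origin: centre of its underside; z up.
- premolar_die: Loose premolar die: thin ivory tooth stump (10-11 mm across) in a round red holder 30 mm in diameter, 18 mm high; 34 mm high in all, 40 g. Origin: centre of its underside; z up.
- scan_plate: Scan plate: round, black, 120 mm in diameter, 12 mm thick, flat on top, fixed to the bench, with a thin white cross in the middle and a white arrow head at its front rim. Origin: centre of its underside; z up; the arrow lies towards -x, which points to the robot give or take 23 degrees. A model in its middle has its origin at x = -20 mm and its x axis along the plate's.
- die_plate: Die plate: aluminium, 70 mm (x) by 150 mm (y), 10 mm thick, flat on top, fixed to the bench, with two white spots 36 mm across. Origin: centre of its underside; z up. Turned at most 23 degrees: +x points away from the robot, +y to the robot's left. Left spot at y = +38 mm, right spot at y = -38 mm, both at x = 0.
- mouse: Bystander: black computer mouse with red trim, 100 x 56 x 32 mm, loose on a 3 mm mouse mat to the robot's right. Origin: centre of its underside.
- spray: Bystander: silver spray can with a white cap, 36 mm in diameter, 115 mm high, standing loose on the left. Origin: centre of its underside.
- space_puck: Bystander: black round 3D control puck, 78 mm in diameter, 50 mm high, loose beyond the plates. Origin: centre of its underside.
Not all that is in view belongs to the job. Of the things that look like the upper_model, take the one that is farthest from the robot's base at the start. Leave any purple look-alike of the premolar_die alone.

How it is judged:
At the end, for the whole second after the job is handed in: Lower model flat on the scan plate, centred to 14-15 mm, front to the arrow (0.3 rad); wafer on its teeth and upper model on the wafer, origins over the lower one within 10 mm each way, in line to 0.25 rad; molar die on the left spot, premolar on the right (12 mm). All level, at rest (x of lower_model in the frame of scan_plate between -0.034 and -0.006 m and y of lower_model in the frame of scan_plate between -0.015 and 0.015 m and z of lower_model in the frame of scan_plate between 0.009 and 0.015 m and angle between the x axis of lower_model and the x axis of scan_plate, either way round below 0.3 rad and angle between each of lower_model, bite_wafer, upper_model's own z axis and vertical below 0.12 rad and x of bite_wafer in the frame of lower_model between -0.01 and 0.01 m and y of bite_wafer in the frame of lower_model between -0.01 and 0.01 m and z of bite_wafer in the frame of lower_model between 0.021 and 0.027 m and angle between the x axis of each of bite_wafer, upper_model and the x axis of lower_model, either way round below 0.25 rad and x of upper_model in the frame of lower_model between -0.01 and 0.01 m and y of upper_model in the frame of lower_model between -0.01 and 0.01 m and z of upper_model in the frame of lower_model between 0.028 and 0.034 m and x of molar_die in the frame of die_plate between -0.012 and 0.012 m and y of molar_die in the frame of die_plate between 0.026 and 0.05 m and z of molar_die in the frame of die_plate between 0.007 and 0.013 m and angle between each of molar_die, premolar_die's own z axis and vertical below 0.15 rad and x of premolar_die in the frame of die_plate between -0.012 and 0.012 m and y of premolar_die in the frame of die_plate between -0.05 and -0.026 m and z of premolar_die in the frame of die_plate between 0.007 and 0.013 m and linear speed of each of lower_model, upper_model, bite_wafer, molar_die, premolar_die below 0.02 m/s and angular speed of each of lower_model, upper_model, bite_wafer, molar_die, premolar_die below 0.2 rad/s); the robot touches nothing.
It fails at once if the mouse is pushed more than 20 mm from its place (distance of mouse from where it was at the start of the episode above 0.02 m).
It fails at once if the spray can is pushed more than 20 mm from its place (distance of spray from where it was at the start of the episode above 0.02 m).
It fails at once if the control puck is pushed more than 20 mm from its place (distance of space_puck from where it was at the start of the episode above 0.02 m).
It also fails if it takes over 125 s, if anything falls off the work surface, if the arm or the gripper's body presses on something with over 40 N, if the wrist force passes 120 N, or if a joint passes its speed limit or range.

## Working session

There is one attempt and no reset: what is moved stays moved. The work goes in short steps, each a Python script; the robot and the scene stay as the last script left them, time stands still between calls to the robot, and variables do not carry over. Pictures are saved under pics/ and viewed, about 12 in all and at most 16, crops included, and the job is handed in when it is done.

```bash
mkdir -p pics; ls; python3 - <<'E'
from station import arm, snapshot, camera_info
import cv2
for n in("top","scene"):
    cv2.imwrite(f"pics/{n}0.png",snapshot(n))
for n in("top","scene","wrist"): print(n,camera_info(n))
print(arm.read_tool_pos(),arm.read_eef_rot(),arm.read_time())
E
```

```text
pics
top {'fx': 465.0398361174319, 'fy': 465.0398361174319, 'cx': 313.743985257973, 'cy': 197.66028441457058, 'dist_coeffs': array([-0.07539726,  0.        ,  0.        ,  0.        ,  0.        ]), 'R': array([[-1.52555672e-02, -9.99883035e-01, -1.08838742e-03],
       [-9.94882100e-01,  1.52879863e-02, -9.98793545e-02],
       [ 9.98843113e-02, -4.40899047e-04, -9.94998960e-01]]), 't': array([0.01252526, 0.57164322, 1.16921338])}
scene {'fx': 362.7389108620308, 'fy': 362.7389108620308, 'cx': 322.00028955789054, 'cy': 198.60843321374625, 'dist_coeffs': array([-0.03586064,  0.        ,  0.        ,  0.        ,  0.        ]), 'R': array([[-0.68883002,  0.72477946, -0.01442011],
       [ 0.52915404,  0.48911248, -0.69337218],
       [-0.49548886, -0.48524603, -0.72043534]]), 't': array([ 0.38821219, -0.23669247,  1.32717079])}
wrist {'fx': 325.94427880850367, 'fy': 325.94427880850367, 'cx': 319.40558978324395, 'cy': 199.63555223801487, 'dist_coeffs': array([-0.00467249,  0.        ,  0.        ,  0.        ,  0.        ]), 'T_tool_cam': array([[-7.11476087e-06, -3.20775797e-01,  9.47155155e-01,
        -6.96068603e-02],
       [ 9.99999982e-01,  1.79331923e-04,  6.82465811e-05,
         5.45756873e-05],
       [-1.91747007e-04,  9.47155138e-01,  3.20775789e-01,
        -8.32352897e-02],
       [ 0.00000000e+00,  0.00000000e+00,  0.00000000e+00,
         1.00000000e+00]])}
[0.15234892 0.63134994 0.30283202] [ 0.082656    0.70225109 -0.08432414  0.70206897] 0.1
```

View pics/top0.png

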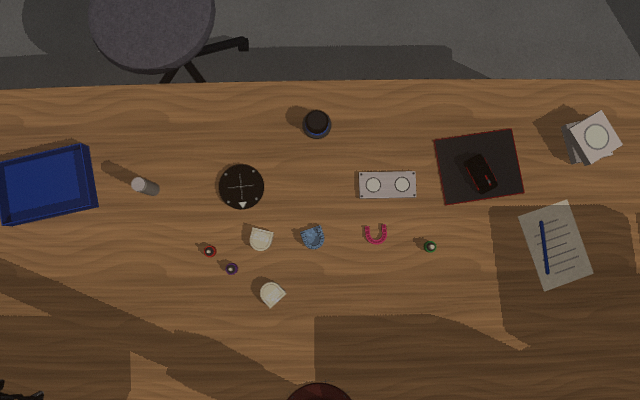

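View pics/scene0.png

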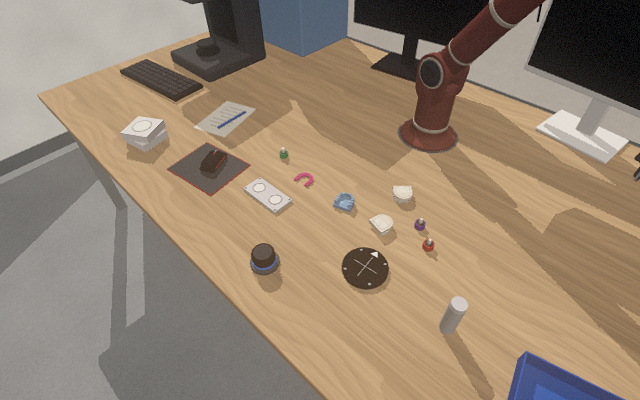

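The top view shows the scan plate at (241,186), die plate (387,185), blue model (313,237), wafer (375,234), green die (430,246), red die (210,251), purple decoy (232,268) and ivory models at (261,239) and (271,294). The first ivory model is the far one. I'll enlarge this area next.

```bash
python3 - <<'E'
import cv2
im=cv2.imread("pics/top0.png")
def crop(n,x,y,w,h,s):
    c=cv2.resize(im[y:y+h,x:x+w],None,fx=s,fy=s,interpolation=cv2.INTER_CUBIC)
    c=cv2.convertScaleAbs(c,alpha=1.5,beta=15)
    for i in range(0,w,10):
        cv2.line(c,(i*s,0),(i*s,6 if i%50 else 14),(0,255,255)); 
        if i%20==0: cv2.putText(c,str(x+i),(i*s,24),0,.4,(0,255,255))
    for i in range(0,h,10):
        cv2.line(c,(0,i*s),(6,i*s),(0,255,255))
        if i%20==0: cv2.putText(c,str(y+i),(8,i*s+4),0,.4,(0,255,255))
    cv2.imwrite(n,c)
crop("pics/cl.png",190,150,150,110,5)
crop("pics/cr.png",330,150,120,110,5)
E
```

```text
(no output)
```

View pics/cl.png

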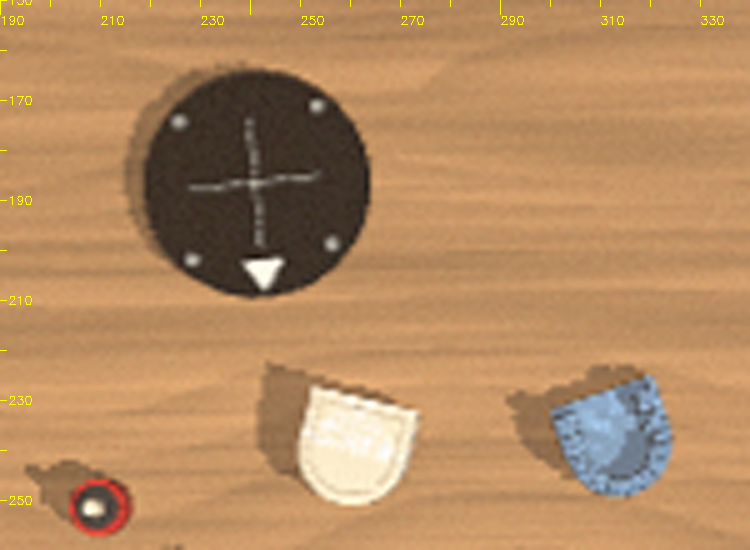

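View pics/cr.png

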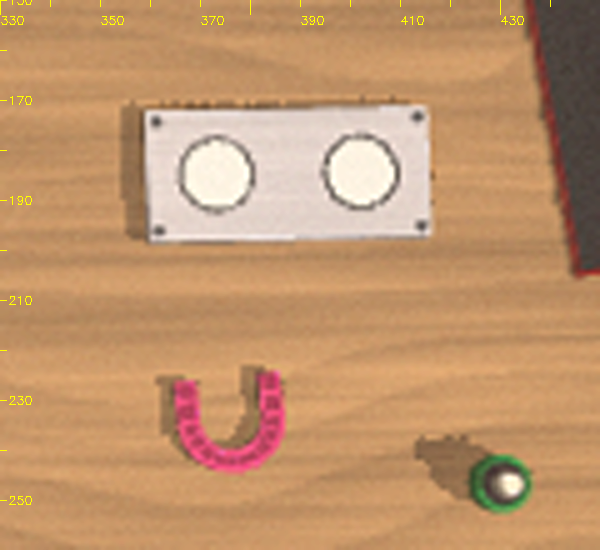

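Crop readings are in the script below. Next I'll turn them into poses.

```bash
cat > h.py <<'E'
import numpy as np, cv2
from station import arm, snapshot, camera_info
from scipy.spatial.transform import Rotation as Ro
def cam(name,T=None):
    c=camera_info(name); K=np.array([[c['fx'],0,c['cx']],[0,c['fy'],c['cy']],[0,0,1]])
    if name=='wrist':
        M=T@c['T_tool_cam']; R=M[:3,:3].T; t=-R@M[:3,3]
    else: R,t=np.array(c['R']),np.array(c['t'])
    return K,np.array(c['dist_coeffs']),R,t
def tool():
    T=np.eye(4);T[:3,:3]=Ro.from_quat(arm.read_eef_rot()).as_matrix();T[:3,3]=arm.read_tool_pos();return T
def p2w(C,uv,z):
    K,d,R,t=C
    n=cv2.undistortPoints(np.array([[uv]],float),K,d)[0,0]
    r=R.T@np.array([n[0],n[1],1]);o=-R.T@t
    return o+r*(z-o[2])/r[2]
def quat(yaw):
    """tool x down, jaws (y) along world direction yaw+90deg -> arm object x axis at yaw (mod pi)"""
    y=np.array([-np.sin(yaw),np.cos(yaw),0]);x=np.array([0,0,-1.])
    return Ro.from_matrix(np.c_[x,y,np.cross(x,y)]).as_quat()
def best(pos,yaw):
    o=[]
    q=arm.read_joint_positions()
    for k in(0,np.pi):
        a=arm.ik(pos,quat(yaw+k))
        if a is not None:o.append((np.abs(np.array(a)-q).max(),yaw+k,a))
    return min(o,key=lambda s:s[0]) if o else None
def off(p,yaw,d): return np.array(p[:2])+d*np.array([np.cos(yaw),np.sin(yaw)])
E
python3 - <<'E'
from h import *
C=cam('top')
L=lambda x,y:(190+x/5-.4,150+y/5-.4)
R=lambda x,y:(330+x/5-.4,150+y/5-.4)
W=lambda uv,z:p2w(C,uv,z)[:2]
ang=lambda v:np.arctan2(v[1],v[0])
P={}
c=W(L(255,183),.012)
print('plate',c, ang(W(L(249,120),.012)-W(L(260,243),.012)), ang(c-W(L(264,290),.012)), 'rim',(W(L(144,184),.012)+W(L(370,184),.012))/2,(W(L(257,70),.012)+W(L(257,297),.012))/2)
for n,a,b,f,z,zf,xb in(('upper',L(313,386),L(418,411),L(349,505),.024,.024,.048),('lower',L(552,410),L(652,375),L(617,497),.015,.012,.048),('wafer',R(174,381),R(281,371),R(232,472),.007,.007,.042)):
    A,B,F=W(a,z),W(b,z),W(f,zf); m=(A+B)/2
    v=B-A; y=np.arctan2(v[0],-v[1])   # normal to back edge (left->right), pointing back(+x)
    y=ang(np.array([-v[1],v[0]]))
    print(n,'width',np.linalg.norm(v),'len',np.linalg.norm(m-F),'yawback',y,'yawmid',ang(m-F),'org',off(m,y,-xb),off(F,y,.008), 'r',np.hypot(*m))
print('red',W(L(99,507),.018),'green',W(R(501,483),.018))
a,b=W(R(217,174),.01),W(R(361,172),.01)
print('spots',a,b,np.linalg.norm(a-b),'mid',(a+b)/2,'yaw',ang(a-b)-np.pi/2)
for p in (W(L(99,507),.018),): print(best([*p,.08],0))
E
```

```text
plate [0.60660139 0.19518775] 0.08981561291370839 0.08400112141120207 rim [0.60606291 0.19424093] [0.6066326  0.19416899]
upper width 0.05572692649378747 len 0.055108260315949696 yawback -0.24675860689666923 yawmid -0.15959111688941865 org [0.44593681 0.14802878] [0.44583256 0.14310761] r 0.5109972536457904
lower width 0.0548478530397442 len 0.05445261242665598 yawback 0.32125105186482084 yawmid 0.1275700200641137 org [ 0.44854485 -0.00050551] [0.44766982 0.01024901] r 0.4943063844042798
wafer width 0.05631468314848917 len 0.049975857861772374 yawback 0.07636776517687635 yawmid 0.01963268699365492 org [ 0.45838994 -0.15855859] [ 0.45827798 -0.15572501] r 0.5238344629146039
red [0.4385683  0.27527698] green [ 0.44211522 -0.29432159]
spots [ 0.60624642 -0.1523921 ] [ 0.6061894  -0.22839734] 0.07600526102148379 mid [ 0.60621791 -0.19039472] yaw -0.0007502185713881282
(np.float64(0.9112669968025799), 0, array([-0.56581028,  0.75199223, -0.05639286,  1.99839022,  0.10051276,
        0.39379351,  0.87091481]))
```

```bash
python3 - <<'E'
from h import *
t0=arm.read_time()
_,y,_=best([.50,0.0,.22],0)
arm.movep([.50,0.0,.22],quat(y)); print('t',arm.read_time()-t0,y)
T=tool(); np.save('T1.npy',T)
im=snapshot('wrist'); cv2.imwrite('pics/w1.png',im)
print(arm.read_joint_positions(),T[:3,3])
E
```

```text
t 2.5667 3.141592653589793
[-0.51863385  0.5917402   0.72489039  1.96623313 -0.54936355  0.78860136
 -1.04586366] [0.50022495 0.00121847 0.21987187]
```

View pics/w1.png

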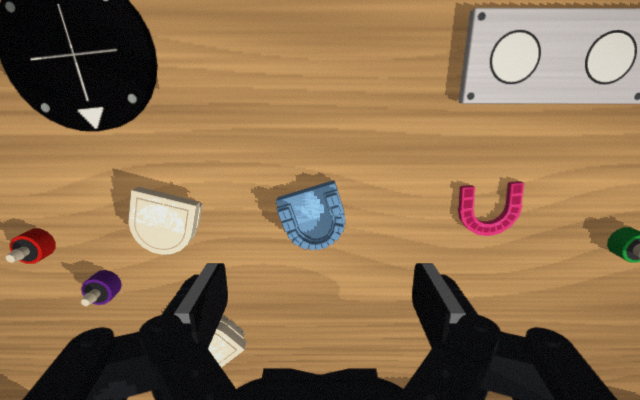

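The wrist view shows upper at (163,222), lower (311,215) and wafer (491,209). I'll overlay the estimated outlines to check them.

```bash
python3 - <<'E'
from h import *
C=cam('wrist',np.load('T1.npy')); K,d,R,t=C
im=cv2.imread('pics/w1.png'); s=3
u,v=(110,165); im=cv2.convertScaleAbs(cv2.resize(im[v:v+100,u:u+260],None,fx=s,fy=s,interpolation=cv2.INTER_CUBIC),alpha=1.3)
im2=cv2.imread('pics/w1.png'); im2=cv2.convertScaleAbs(cv2.resize(im2[v:v+100,430:530],None,fx=s,fy=s,interpolation=cv2.INTER_CUBIC),alpha=1.3)
def out(p,yaw,z,xb):
    a=np.linspace(np.pi/2,3*np.pi/2,30)
    pts=[(xb,.028)]+[(.02+.028*np.cos(k),.028*np.sin(k)) for k in a]+[(xb,-.028)]
    c,q=np.cos(yaw),np.sin(yaw)
    W=np.array([[p[0]+c*x-q*y,p[1]+q*x+c*y,z] for x,y in pts])
    return cv2.projectPoints(W,cv2.Rodrigues(R)[0],t,K,d)[0][:,0]
def draw(I,P,u0): cv2.polylines(I,[np.int32(np.round((P-[u0,v]+.5)*s-.5))],True,(0,255,0),1)
draw(im,out((.446,.147),-.247,.024,.048),u)
draw(im,out((.448,.001),.321,.012,.048),u)
draw(im2,out((.4583,-.1580),.076,.007,.042),430)
cv2.imwrite('pics/ov.png',np.vstack([im,np.hstack([im2,np.zeros((300,480,3),np.uint8)])]))
E
```

```text
(no output)
```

View pics/ov.png

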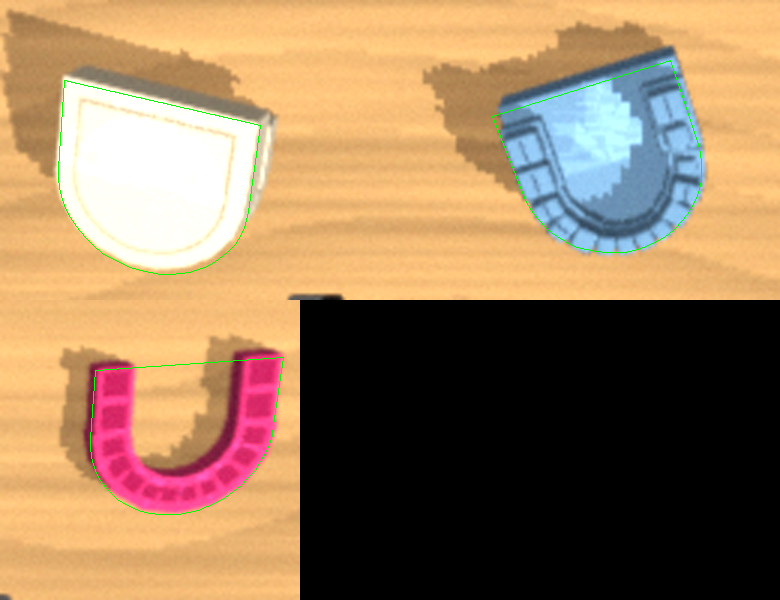

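Outlines fit to about 1 mm, with lower needing a shift of about 1 mm towards -y. Next comes the fingertip height calibration by touching free bench, then gripping the lower model.

```bash
python3 - <<'E'
from h import *
y=np.pi
arm.move_gripper(.659,effort=40)
arm.movep([.54,-.08,.10],quat(y)); arm.line_to([.54,-.08,.078])
f0=np.array(arm.read_ft_force()); z=.078
while z>.062:
    z-=.001; arm.line_to([.54,-.08,z],velocity=.02)
    f=np.array(arm.read_ft_force())-f0
    if abs(f[2])>3: break
print('contact cmd z',z,arm.read_tool_pos(),f,'open',arm.read_opening(),'t',arm.read_time())
arm.line_to([.54,-.08,.10])
E
```

```text
contact cmd z 0.06799999999999999 [ 0.54011127 -0.08006222  0.0684867 ] [-0.67432364 -0.25444298  5.53104998] open 0.656692546650928 t 6.5667
```

```bash
cat >> h.py <<'E'
def pick(xy,yaw,z,pre,grip=40,up=.17):
    q=quat(yaw); arm.move_gripper(pre,effort=grip)
    arm.movep([*xy,z+.06],q); arm.line_to([*xy,z],velocity=.12)
    arm.move_gripper(0.,effort=grip); o=arm.read_opening()
    arm.line_to([*xy,up],velocity=.25); print('opening after grip mm',85*o,85*arm.read_opening(),'t',arm.read_time())
def place(xy,yaw,z,rel,up=.20):
    q=quat(yaw); f0=np.array(arm.read_ft_force())
    arm.movep([*xy,z+.05],q); arm.line_to([*xy,z+.006],velocity=.12)
    arm.line_to([*xy,z],velocity=.03); print('dF',np.array(arm.read_ft_force())-f0,arm.read_tool_pos())
    arm.move_gripper(rel); arm.line_to([*xy,up],velocity=.25); print('t',arm.read_time())
PL=np.array([.6066,.1945]); PY=.087
E
python3 - <<'E'
from h import *
pick(off((.449,-.0005),.315,.030),np.pi+.315,.071,.80)
place(off(PL,PY,.010),np.pi+PY,.0835,.80,up=.26)
T=tool(); np.save('T2.npy',T); cv2.imwrite('pics/w2.png',snapshot('wrist')); cv2.imwrite('pics/t2.png',snapshot('top')); print(T[:3,3])
E
```

```text
opening after grip mm 54.581599436236424 54.823851301492674 t 9.2
dF [ 0.63353888 -0.89356145 -0.4224357 ] [0.6169998  0.19535651 0.08399043]
t 12.15
[0.61560278 0.19559962 0.25855187]
```

View pics/w2.png

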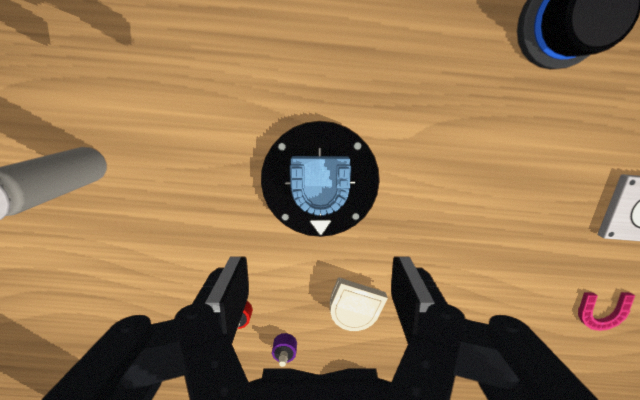

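The lower model sits centred on the plate, front to the arrow (320,185). Wafer next, then a check.

```bash
python3 - <<'E'
from h import *
arm.move_gripper(.80,effort=30)
arm.movep([.50,-.1,.20],quat(np.pi))
pick(off((.4583,-.158),.076,.031),np.pi+.076,.0693,.80,grip=30,up=.20)
place(off(PL,PY,.011),np.pi+PY,.1060,.80,up=.26)
T=tool(); np.save('T3.npy',T); cv2.imwrite('pics/w3.png',snapshot('wrist'))
im=cv2.imread('pics/w3.png')[110:250,240:400]; cv2.imwrite('pics/w3c.png',cv2.resize(im,None,fx=4,fy=4,interpolation=cv2.INTER_CUBIC))
E
```

```text
opening after grip mm 54.56546398175781 54.376080874869174 t 15.95
dF [1.38679818 0.04418776 2.27478651] [0.61815444 0.19538212 0.10666715]
t 19.2833
```

View pics/w3c.png

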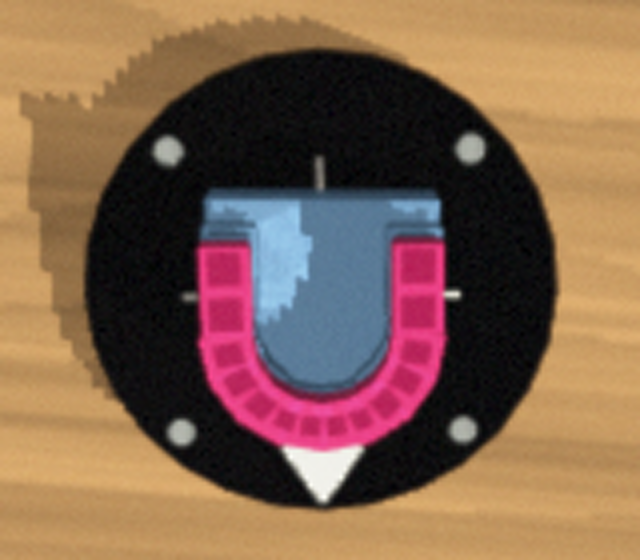

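The wafer sits aligned on the lower model; its offset towards the arrow matches the expected parallax. Upper model next.

```bash
python3 - <<'E'
from h import *
pick(off((.4455,.147),-.247,.030),np.pi-.247,.0793,.80,up=.19)
place(off(PL,PY,.010),np.pi+PY,.1230,.80,up=.26)
T=tool(); np.save('T4.npy',T); cv2.imwrite('pics/w4.png',snapshot('wrist'))
im=cv2.imread('pics/w4.png')[110:250,240:400]; cv2.imwrite('pics/w4c.png',cv2.resize(im,None,fx=4,fy=4,interpolation=cv2.INTER_CUBIC))
E
```

```text
opening after grip mm 55.096061364175604 54.92335774508762 t 21.8583
dF [ 1.07435953 -0.35207935  1.74510269] [0.61698983 0.19534495 0.12353959]
t 24.3667
```

View pics/w4c.png

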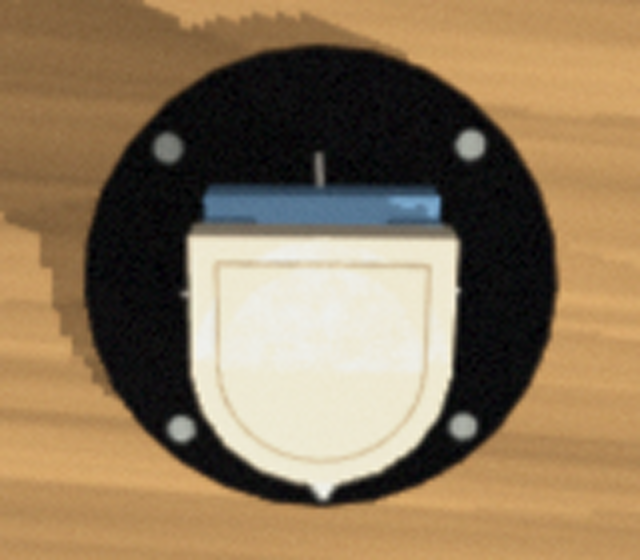

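The stack is squarely aligned. Now the dies.

```bash
python3 - <<'E'
from h import *
q=np.pi
arm.movep([.5,0,.25],quat(q))
pick((.4421,-.2943),q,.0765,.62,grip=30,up=.18)
place((.6062,-.1524),q,.0872,.55,up=.22)
arm.movep([.5,0,.28],quat(q))
arm.movep([.4386,.2753,.22],quat(q))
pick((.4386,.2753),q,.0765,.62,grip=30,up=.24)
arm.movep([.5,0,.25],quat(q))
place((.6062,-.2284),q,.0872,.55,up=.22)
arm.movep([.46,0,.28],quat(q)); arm.pause(.5)
T=tool(); np.save('T5.npy',T); cv2.imwrite('pics/w5.png',snapshot('wrist')); cv2.imwrite('pics/t5.png',snapshot('top'))
print(arm.read_tool_pos(),arm.read_time())
a=cv2.imread('pics/w5.png'); b=cv2.imread('pics/t5.png')[120:270,190:450]
cv2.imwrite('pics/f5.png',cv2.resize(b,None,fx=3,fy=3,interpolation=cv2.INTER_CUBIC))
E
```

```text
opening after grip mm 28.562646282575184 28.771319131981834 t 28.3917
dF [ 0.46354316 -0.31211853  1.83864212] [ 0.60649117 -0.15262496  0.08763874]
t 31.1417
opening after grip mm 28.217230526943705 28.009902235972604 t 35.4917
dF [-0.34978607 -1.43023064  1.01707444] [ 0.60664038 -0.22869638  0.08776115]
t 39.5167
[ 4.60032146e-01 -7.36835297e-05  2.79982980e-01] 41.1917
```

View pics/w5.png

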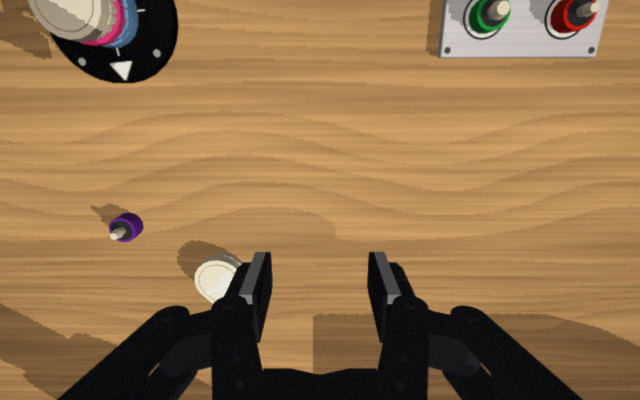

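View pics/f5.png

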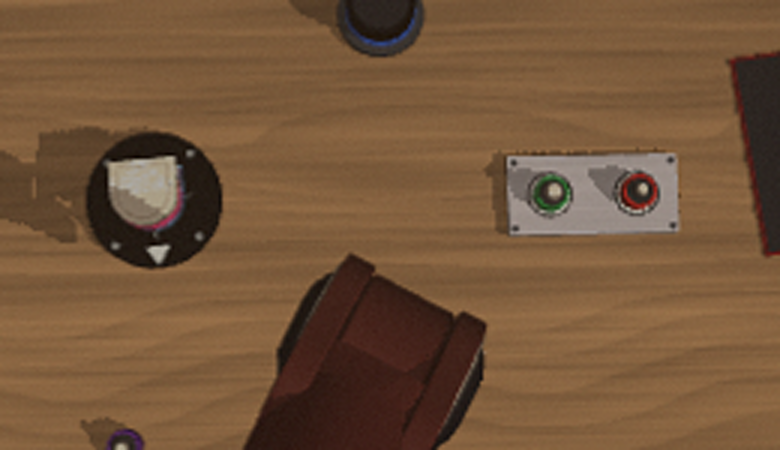

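Both dies stand on their spots and the stack is intact. One last check: nominal outlines overlaid on the stack in both views.

```bash
python3 - <<'E'
from h import *
def out(z,xb):
    a=np.linspace(np.pi/2,3*np.pi/2,30); o=off(PL,PY,-.02)
    pts=[(xb,.028)]+[(.02+.028*np.cos(k),.028*np.sin(k)) for k in a]+[(xb,-.028)]
    c,q=np.cos(PY),np.sin(PY)
    return np.array([[o[0]+c*x-q*y,o[1]+q*x+c*y,z] for x,y in pts])
R_=[]
for n,f,T,u,v,w,h,s in(('wrist','w4',np.load('T4.npy'),240,110,160,140,3),('top','t5',None,210,155,60,60,7)):
    K,d,R,t=cam(n,T)
    I=cv2.convertScaleAbs(cv2.resize(cv2.imread(f'pics/{f}.png')[v:v+h,u:u+w],None,fx=s,fy=s,interpolation=cv2.INTER_CUBIC),alpha=1 if n=='wrist' else 1.5)
    for z,xb,c in((.024,.048,(0,255,255)),(.043,.042,(255,0,255)),(.079,.048,(0,255,0))):
        P=cv2.projectPoints(out(z,xb),cv2.Rodrigues(R)[0],t,K,d)[0][:,0]
        cv2.polylines(I,[np.int32(np.round((P-[u,v]+.5)*s))],True,c,1)
    R_.append(I[:420,:480 if n=='wrist' else 320])
cv2.imwrite('pics/fin.png',np.hstack(R_))
E
```

```text
(no output)
```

View pics/fin.png

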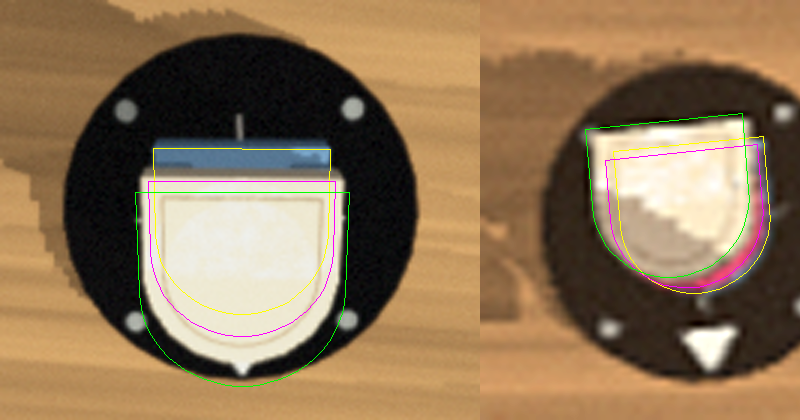

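The green outline used z = 0.079 by mistake; the top of the stack is at 0.067. Interpolating to that height, the edges agree to about 1 mm in both views. Handing in.

```bash
python3 -c "
from station import arm,ticket
print(arm.read_time(),arm.read_dq()); ticket.finish_job()"
```

```text
41.1917 [-0.00324433 -0.00224226  0.00069862  0.00242995 -0.00115516 -0.00017534
  0.00048092]
the job is handed in; nothing more can be done
```

I set out the whole case and handed the job in after about 41 s of robot time; no verdict is reported.

- **Stack:** The blue lower model is on the middle of the scan plate with its front to the arrow. The pink wafer is on it, and on that the ivory upper model that started farther from the robot. In the wrist and top views, the visible edges of the stack agree with the intended outlines to about 1–2 mm.
- **Dies:** The green molar die is on the left spot and the red premolar die on the right. By eye, both stand upright on their spots.
- **Left alone:** I did not go near the mouse, spray can, control puck, purple die or the other ivory model. I did not measure the bystanders' positions again at the end.

**One check disagreed at first:** the upper-model outline in the last overlay did not match, because I had drawn it for a height of 79 mm when the top of the stack is at 67 mm. I corrected it by interpolating between the drawn outlines and did not redraw it; after that the edges agreed.

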